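# Latch the shielded test box

## Task

Close the draw latch on the grey test box: swing the wire loop over and hook its crossbar behind the keeper on the end cover, under the keeper's lip, and then press the latch lever back and down over centre until it lies flat and the cover stays drawn in. Leave the other things on the bench where they are.

Things in the scene. Friction and masses are not known exactly. Their poses are not given: they have to be found in the camera images.
- testbox: Grey metal test box fixed to the bench, 172 mm long (x), 130 wide (y), 50 high. Origin: on the bench, on its centre line, 110 mm from the plain end, 62 mm from the gasket end; +x points to the end cover, z up. The draw latch stands on its top along the centre line, so loop and lever swing in the box's x-z plane; all points have y = 0 here.
- cover (a joint): End cover, a 26 mm thick grey plate beyond the gasket with the keeper on top, m. 0 = sprung off the gasket; grows as it is drawn towards the box (-x); about 0.007 when the latch is closed. A spring pushes it out: about 8 N at 0, 25 N at 0.007; range 0 to 0.012.
- keeper (a point): Where the hooked crossbar's centre sits: 3 mm beyond (+x) the far face of the keeper, a steel tab on the cover, 26 mm wide (y), 5 mm thick, top 10 mm above this point; its lip points 4 mm to +x, underside 6 mm above this point. Beyond the tab a foot, 7 mm below this point, runs on for 21 mm; it and its riser are 26 mm wide; cover top 30 mm below this point. Axes as the box; height as the pivot.
- lever (a joint): Steel latch lever, rad. 0 = closed: level, pointing away from the keeper (box's -x), on its stop; pi/2 = upright; more leans towards the keeper, up to 2.3. Stays where it is left (friction 0.05 N m). With the loop hooked it takes some 4 N near the tip to press down; it goes over centre in the last 0.3 rad and stays. Starts about upright.
- lever_pivot (a point): Axis of the lever, 30 mm above the top of the box (80 mm above the bench), 20 mm to the +x side of the box's origin.
- lever_tip (a point): Free end of the lever, 78 mm from the pivot; the lever is 6 mm thick and 22 mm wide, 30 mm wide over its last 28 mm. This point lies at mid thickness.
- loop (a joint): Angle of the wire loop about its pin, relative to the lever, rad. The loop points from its pin along (cos q, 0, -sin q) in the box's frame, q = lever + loop (0: level, towards the keeper; -pi/2: straight up). Starts at q = -1.65 to -2.15: standing, leaning away from the keeper. Within about 30 degrees of upright it stays where it is left; lower it falls.
- loop_pin (a point): Axis on which the loop turns; it is carried by the lever, 18 mm from the lever's pivot.
- loop_bar (a point): Centre of the loop's crossbar, 74 mm from the loop pin. The loop is a U of 6 mm round steel wire: two side rods (50 mm over the outsides) straddle the lever, joined by this bar along the box's y. It passes clear over the lever's tip and can be held across its two rods near the bar. Pulling the loop also turns the lever.
- screwdriver: 170 mm screwdriver lying beside the box; leave it.
- meter: Handheld meter 150 x 75 x 40 mm lying beside the box; leave it.
- jar: Small jar, 40 mm across, 50 mm high, standing beside the box; leave it.
- adapter: Brass adapter, 14 mm across, 16 mm high, standing on the box's top near its plain end; leave it.
- board: Small circuit board 90 x 60 mm lying flat to the side; leave it.
- pliers: Pliers, 150 mm long, lying to the side; leave them.
- spool: Metal spool, 54 mm across, 40 mm high, standing to the side; leave it.

How it is judged (in metres and radians):
On the way:
1. the loop's crossbar is down behind the keeper, below the lip, with the lever still up (x of loop_bar in the frame of keeper between -0.003 and 0.022 m and z of loop_bar in the frame of keeper below 0.005 m and value of joint lever above 0.7 rad), for 0.2 s.
At the end, for the whole second after the job is handed in: the lever lies flat (within 0.12 rad of closed) and at rest, the loop's crossbar is hooked behind the keeper under its lip (within about 5 mm of its seat), and the cover stays drawn in by more than 5 mm (value of joint lever below 0.12 rad and value of joint cover above 0.005 m and x of loop_bar in the frame of keeper between -0.004 and 0.005 m and z of loop_bar in the frame of keeper below 0.005 m and velocity of joint lever below 0.05 rad/s); the robot touches nothing.
It fails at once if a bystander was moved more than 30 mm from where it was (distance of any of screwdriver, meter, jar, adapter, board, pliers, spool from where it was at the start of the episode above 0.03 m).
It also fails if it takes over 48 s, if anything falls off the work surface, if the arm or the gripper's body presses on something with over 40 N, if the wrist force passes 120 N, or if a joint passes its speed limit or range.

## Robot

A 7-joint arm with a two-finger parallel gripper is mounted at the origin on the work surface. World frame = base frame: x ahead of the robot, y to its left, z up, the work surface at z = 0. Lengths are in m, angles in degrees, forces in N, time in s.
With the tool pointing down it reaches from about 0.4 to 0.9 m from the base axis. Payload 5.6 kg.
Tool frame: the origin (TCP) lies at the very end of the fingers, on their centre line; the grasp point (between the pads) lies r.hold_point_z behind it (r.hold_point_z is the distance from the TCP to the grasp point, in m); z points along the fingers, x is the direction in which the jaws open and shut, and the axes are right-handed (so a half turn about z gives the same grasp; the last joint's range is limited). The gripper opens to 92 mm and grips with 3 to 60 N. Pads are 20 mm wide; open, the fingers measure 128 mm over their backs; the gripper's body (75 mm by 189 mm) begins 69 mm behind the grasp point.
Start: joints at [72.995, 26.786, -0.665, 91.828, 0.344, 61.387, -3.226], TCP at [0.163, -0.629, 0.215] pointing down, gripper open.
Joint ranges: [-144.91, 144.91], [-17.63, 115.5], [-89.93, 88.59], [15.96, 139.68], [-74.01, 254.01], [8.47, 105.57], [-167.45, 167.45]. Speed limits (degrees/s): [147.25, 147.25, 180, 180, 180, 180, 180].

## Interface

Orientations are given as a 3x3 rotation matrix whose columns are the frame's x, y, z axes.
In Python, from plant import monitor, read_camera, workorder, spot_in, r gives the robot as it stands. The module is installed in compiled form; this text tells all that it offers.
- The arm moves only by the tool arm_command, never from a script. Its arguments are lists of equal length, an entry for each row: "gripper": the opening, from 0 (shut) to 1 (fully open); "linear": the shift along the tool's x, y, z in cm, a list of three; "dr": the turn, a rotation vector about the tool's x, y, z in rad, a list of three. In form: {"gripper": [gripper, ...], "linear": [[x, y, z], ...], "dr": [[wx, wy, wz], ...]}. A call has exactly 10 rows; each row shifts and turns the commanded pose from where the row before left it, along the tool's axes as they then stand; what a row does not reach is not made up. A row lasts 1/12 s, in which the tool goes at most 41.7 mm and 7.16 degrees, less where a joint would pass 70% of its speed; a pose out of reach is approached as far as the arm can. A call with a gripper value outside its range is refused whole. The fingers move at their own pace and stop on an object; "grip_force" is the grip in N (left out, the last holds). Time passes only in rows, so rows that do not move let the fingers close, or fill a call up. It gives the time, the measured TCP pose, the force and the opening at its end, in the units of the state.
- monitor.read_state(): the state, without advancing time (a new reading comes with each control period).
- read_camera(name): name is "side" or "top" or "wrist"; returns a dict with "pixels" (400x640x3 uint8, red, green, blue), "vertical_fov" (degrees; the focal length in pixels is half the picture's height over the tangent of half this angle, whatever the lens; pixels are square), "cx", "cy" (the principal point, pixels), "R" (3x3) and "t" (3): a world point X has camera coordinates R X + t. Camera axes: x right, y down, z forward; pixel columns grow to the right and rows downward; lengths in m; the calibration is good to about 2 mm. A picture is of the moment at which its call begins. There is no depth.
- workorder.hand_in(): hands the job in, once; it reports no verdict.
Trained networks look in a picture, given as the dict that the camera call returned (one of the last four; its "shot" number tells which), for a name from the list of things; names that differ only in an ending like _2 or _b are one class to them, and where a whole thing is asked for, a point or a joint stands for the part that bears it (a point fixed in the world has none). Each returns a list of dicts, best first, with "confidence" (0 to 1); they miss things now and then, are a little off and sometimes report something else, mostly with a low value. They report only what shows in the picture. A call takes as long as a camera call.
- spot_in(query, picture): "position" ([x, y, z] in m, in the coordinates of the camera as it stood for that picture, good to about 4 mm: the middle of the surface that is visible of it).
The state is a dict: "t": time; "joints": joint angles; "dq": joint speeds; "tau": joint torques, N m; "eef_pos": TCP position; "ee_rot": TCP orientation; "wrist_force": force on the tool from outside, world axes, zero at the start; "moment": the same for the moment, N m; "finger_gap": opening from 0.0 (shut) to 1.0 (fully open).
Only numpy, scipy, OpenCV 4.12 (cv2) and the standard library are available. Lean on these libraries where they do the work, as an engineer would, in place of code of your own. Each camera call takes 0.05 s, during which the arm holds its last target.

## Working session

There is one attempt and no reset: what is moved stays moved. The work goes in short steps, Python scripts to look and compute and a tool call to move; the robot and the scene stay as the last step left them, time stands still between calls to the robot, and variables do not carry over. Pictures are saved under pics/ and viewed, and the job is handed in when it is done.

Besides the shell and the picture viewer there is one more tool, called after "Call:" by a JSON object that holds its "api" and its "payload". arm_command: Moves the arm, as the interface text tells. Its arguments: {"type":"object","properties":{"gripper":{"type":"array","items":{"type":"number"}},"linear":{"type":"array","items":{"type":"array","items":{"type":"number"}}},"dr":{"type":"array","items":{"type":"array","items":{"type":"number"}}},"grip_force":{"type":"number"}},"required":["gripper","linear","dr"]}

```bash
mkdir -p pics; cat > h.py <<'E'
import numpy as np, cv2
from plant import monitor, read_camera, workorder, spot_in, r
def f(p): return 200/np.tan(np.radians(p["vertical_fov"])/2)
def proj(p,X):
    c=np.array(p["R"])@np.array(X)+np.array(p["t"]); return np.array([p["cx"]+f(p)*c[0]/c[2],p["cy"]+f(p)*c[1]/c[2]])
def ray(p,uv):
    R=np.array(p["R"]);t=np.array(p["t"]); d=np.array([(uv[0]-p["cx"])/f(p),(uv[1]-p["cy"])/f(p),1]); return -R.T@t, R.T@d
def atz(p,uv,z):
    o,d=ray(p,uv); return o+d*(z-o[2])/d[2]
def world(p,c): return np.array(p["R"]).T@(np.array(c)-np.array(p["t"]))
def tri(ps,uvs):
    A=np.zeros((3,3));b=np.zeros(3)
    for p,u in zip(ps,uvs):
        o,d=ray(p,u); d=d/np.linalg.norm(d); M=np.eye(3)-np.outer(d,d); A+=M;b+=M@o
    return np.linalg.solve(A,b)
def save(p,n): cv2.imwrite(f"pics/{n}.png",cv2.cvtColor(np.array(p["pixels"]),cv2.COLOR_RGB2BGR))
E
python3 - <<'E'
from h import *
print(r.hold_point_z, monitor.read_state())
np.set_printoptions(precision=4,suppress=True)
for n in ["side","top","wrist"]:
    p=read_camera(n); save(p,n+"0")
    print(n,p["vertical_fov"],p["cx"],p["cy"],-np.array(p["R"]).T@p["t"], np.array(p["R"])[2])
    for q in ["testbox","keeper","lever","lever_tip","lever_pivot","loop_bar","loop_pin","loop","cover"]:
        try:
            for s in spot_in(q,p)[:2]: w=world(p,s["position"]); print(q,round(s["confidence"],2),w,proj(p,w))
        except Exception as e: print(q,e)
E
```

```text
0.0187 {'t': 0.0, 'joints': array([72.99500423, 26.83569238, -0.66596921, 91.88090791,  0.34657797,
       61.38650911, -3.22647958]), 'dq': array([-0.06276363,  0.05715739,  0.11669732, -0.12005855,  0.00424781,
       -0.02454554,  0.04143242]), 'tau': array([ 1.14592308e-04, -5.20570850e+01, -1.21253353e-02, -2.43748266e+01,
       -5.64951485e-02,  1.72171206e-02,  1.38807318e-04]), 'eef_pos': array([ 0.1629836 , -0.6286298 ,  0.21364395]), 'ee_rot': array([[ 2.51043153e-01, -9.67975714e-01, -5.93703607e-04],
       [-9.67974298e-01, -2.51043806e-01,  1.66299694e-03],
       [-1.75878626e-03,  1.57205836e-04, -9.99998441e-01]]), 'wrist_force': array([-0.68379998, -0.39928488, -0.48777822]), 'moment': array([ 0.00201461, -0.00086413,  0.02641255]), 'finger_gap': 0.9977311155942123}
side 42.787020507429396 317.1009183573723 199.5467294258728 [ 0.4381 -1.0905  1.0209] [ 0.0995  0.749  -0.6551]
testbox 0.86 [ 0.5191 -0.0031  0.053 ] [295.1608 206.1708]
keeper 0.78 [ 0.6078 -0.0097  0.0529] [326.259 204.685]
keeper 0.67 [0.537  0.0059 0.1444] [300.0984 178.5843]
lever 0.71 [0.5371 0.0
[... 569 characters left out ...]
[ 0.1891 -0.0079 -0.9819]
testbox 0.6 [0.5152 0.0234 0.0433] [310.8734 219.4323]
testbox 0.44 [ 0.5739 -0.118   0.0464] [359.2457 197.7847]
keeper 0.71 [0.6068 0.0014 0.0489] [317.6713 187.6117]
lever 0.63 [0.5355 0.0203 0.1555] [310.8763 205.8648]
lever_tip 0.56 [0.5665 0.3894 0.0396] [184.1547 205.5179]
lever_tip 0.42 [0.5365 0.0219 0.1547] [310.2696 205.5491]
lever_pivot 0.59 [0.5306 0.0221 0.159 ] [310.1738 207.5278]
loop_bar 0.59 [0.5246 0.024  0.1713] [309.3607 209.0781]
loop 0.51 [0.5241 0.0236 0.1648] [309.5906 209.6654]
cover 0.6 [0.6052 0.0048 0.0454] [316.512  188.4296]
wrist 59.29206261046499 313.7552170418159 196.82628265568079 [ 0.2383 -0.6091  0.3847] [-0.2702 -0.0695 -0.9603]
```

```bash
python3 - <<'E'
import cv2
for n,(u,v) in {"side0":(305,190),"top0":(320,200)}.items():
    im=cv2.imread(f"pics/{n}.png"); c=im[v-60:v+60,u-80:u+80]
    cv2.imwrite(f"pics/{n}z.png",cv2.resize(c,(800,600),interpolation=cv2.INTER_CUBIC))
E
```

```text
(no output)
```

View pics/side0.png

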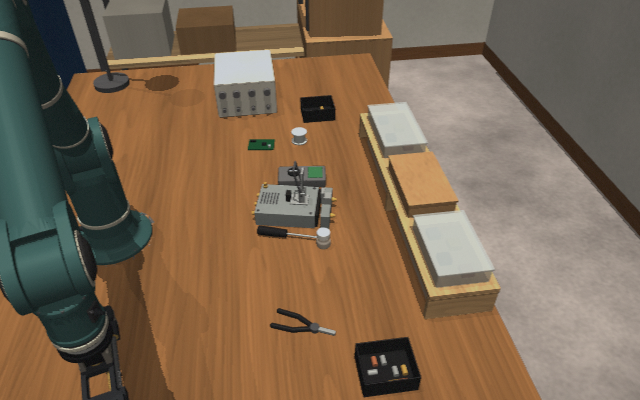

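View pics/top0.png

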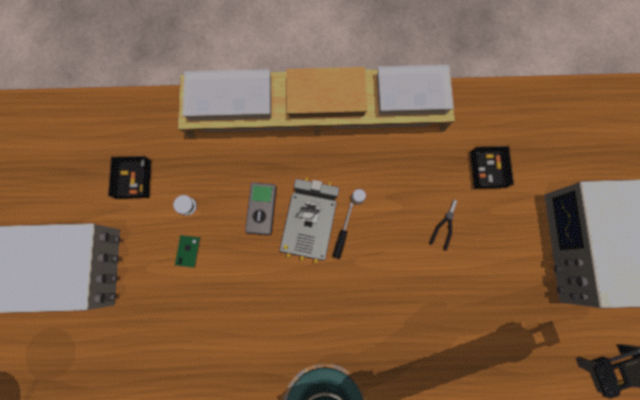

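```bash
sleep 1
```

```text
(no output)
```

View pics/side0z.png

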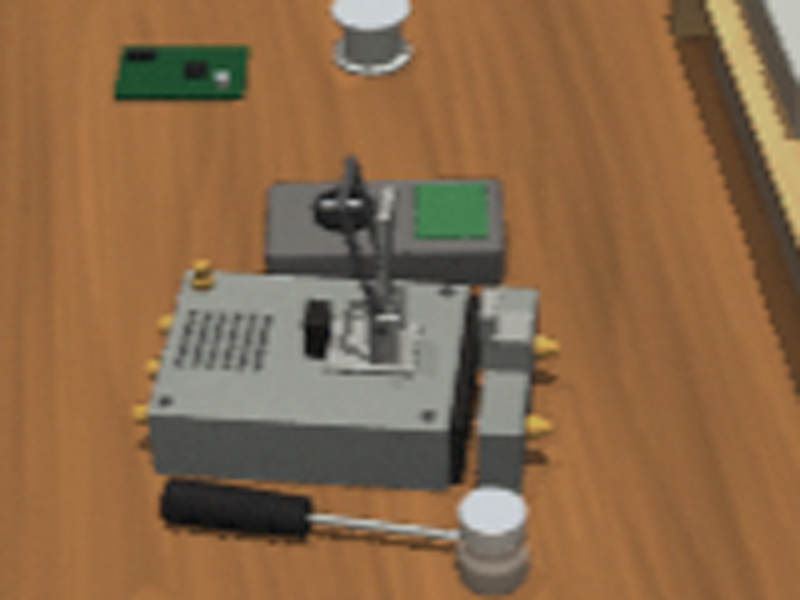

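View pics/top0z.png

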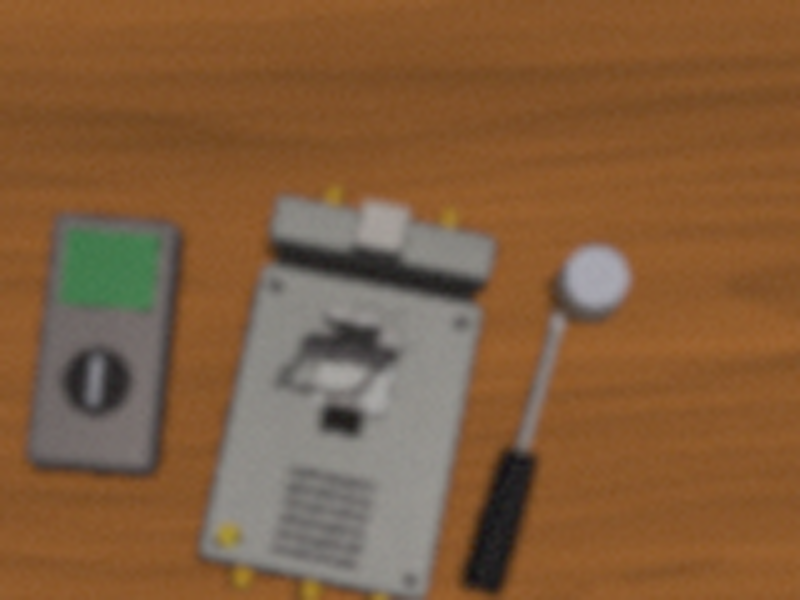

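The top view shows the box at about (310,220), keeper at (317,186), meter on its left and screwdriver and jar on its right. The side view shows lever and loop standing at about (300,180).

```bash
python3 - <<'E'
from h import *
np.set_printoptions(precision=4,suppress=True)
p=read_camera("top")
c=[(292.4,193),(336.4,201.6),(280,251),(325.6,259.6)]
W=[atz(p,u,0.05) for u in c]; print(np.array(W))
g=(W[0]+W[1])/2; q=(W[2]+W[3])/2; d=g-q; print(np.linalg.norm(d),np.degrees(np.arctan2(d[1],d[0])), np.linalg.norm(W[0]-W[1]))
e=W[0]-W[1];print(np.degrees(np.arctan2(-e[0],e[1])))
for n in ["jar","meter","screwdriver","adapter"]:
    for s in spot_in(n,p)[:1]: print(n,s["confidence"],world(p,s["position"]))
E
```

```text
[[ 0.5927  0.0748  0.05  ]
 [ 0.5639 -0.0514  0.05  ]
 [ 0.4274  0.112   0.05  ]
 [ 0.4    -0.0153  0.05  ]]
0.1686082673440876 -12.556206197145382 0.12942493159051047
-12.85053574146972
jar 0.56 [ 0.575  -0.1175  0.0473]
meter 0.9 [0.5491 0.1696 0.031 ]
screwdriver 0.85 [ 0.4472 -0.0671  0.0224]
```

```bash
cat >> h.py <<'E'
from scipy.spatial.transform import Rotation as Ro
YAW=-12.7
O=np.array([0.5178,0.0253,0.0])
def bx(yaw=None):
    a=np.radians(YAW if yaw is None else yaw); return np.array([[np.cos(a),-np.sin(a),0],[np.sin(a),np.cos(a),0],[0,0,1.]])
def B2W(v): return O+bx()@np.array(v)
def W2B(v): return bx().T@(np.array(v)-O)
Rdown=lambda: np.column_stack([-bx()[:,1],-bx()[:,0],[0,0,-1]])
def plan(target,R=None,n=10,cur=None):
    "rows of tool-frame shift(cm) and turn: turn spread evenly, straight world path"
    s=monitor.read_state()
    p,Rc=(s["eef_pos"],s["ee_rot"]) if cur is None else cur
    Rt=Rdown() if R is None else R
    w=Ro.from_matrix(Rc.T@Rt).as_rotvec()/n
    d=(np.array(target)-p)/n; Rk=Rc.copy(); L=[]
    for k in range(n):
        L.append(np.round(Rk.T@d*100,2).tolist()); Rk=Rk@Ro.from_rotvec(w).as_matrix()
    print("lin",L); print("dr",np.round(w,4).tolist())
E
python3 - <<'E'
from h import *
plan([.35,-.3,.27])
plan([.42,.047,.29],cur=(np.array([.35,-.3,.27]),Rdown()))
E
```

```text
lin [[-2.72, -2.63, -0.55], [-2.84, -2.5, -0.55], [-2.96, -2.36, -0.55], [-3.06, -2.22, -0.55], [-3.17, -2.07, -0.55], [-3.26, -1.92, -0.55], [-3.35, -1.76, -0.55], [-3.43, -1.6, -0.55], [-3.5, -1.44, -0.55], [-3.57, -1.27, -0.55]]
dr [0.0, 0.0, 0.0475]
lin [[-3.54, 0.08, -0.2], [-3.54, 0.08, -0.2], [-3.54, 0.08, -0.2], [-3.54, 0.08, -0.2], [-3.54, 0.08, -0.2], [-3.54, 0.08, -0.2], [-3.54, 0.08, -0.2], [-3.54, 0.08, -0.2], [-3.54, 0.08, -0.2], [-3.54, 0.08, -0.2]]
dr [0.0, 0.0, 0.0]
```

Call:
{"api": "arm_command", "payload": {"gripper": [0, 0, 0, 0, 0, 0, 0, 0, 0, 0], "linear": [[-2.7, -2.6, -0.55], [-2.8, -2.5, -0.55], [-3.0, -2.4, -0.55], [-3.1, -2.2, -0.55], [-3.2, -2.1, -0.55], [-3.3, -1.9, -0.55], [-3.3, -1.8, -0.55], [-3.4, -1.6, -0.55], [-3.5, -1.4, -0.55], [-3.6, -1.3, -0.55]], "dr": [[0, 0, 0.0475], [0, 0, 0.0475], [0, 0, 0.0475], [0, 0, 0.0475], [0, 0, 0.0475], [0, 0, 0.0475], [0, 0, 0.0475], [0, 0, 0.0475], [0, 0, 0.0475], [0, 0, 0.0475]]}}

```text
t: 2.58
eef_pos: [0.3505, -0.2979, 0.2702]
ee_rot: [[-0.222, -0.975, 0.0], [-0.975, 0.222, -0.001], [0.001, -0.001, -1.0]]
wrist_force: [0.8, -0.0, 0.2]
finger_gap: 0.297
```

Call:
{"api": "arm_command", "payload": {"gripper": [0, 0, 0, 0, 0, 0, 0, 0, 0, 0], "linear": [[-3.54, 0.08, -0.2], [-3.54, 0.08, -0.2], [-3.54, 0.08, -0.2], [-3.54, 0.08, -0.2], [-3.54, 0.08, -0.2], [-3.54, 0.08, -0.2], [-3.54, 0.08, -0.2], [-3.54, 0.08, -0.2], [-3.54, 0.08, -0.2], [-3.54, 0.08, -0.2]], "dr": [[0, 0, 0], [0, 0, 0], [0, 0, 0], [0, 0, 0], [0, 0, 0], [0, 0, 0], [0, 0, 0], [0, 0, 0], [0, 0, 0], [0, 0, 0]]}}

```text
t: 3.42
eef_pos: [0.42, 0.0493, 0.2901]
ee_rot: [[-0.22, -0.976, 0.001], [-0.976, 0.22, -0.001], [0.0, -0.001, -1.0]]
wrist_force: [1.1, -0.4, -0.4]
finger_gap: 0.004
```

```bash
python3 - <<'E'
from h import *
np.set_printoptions(precision=4,suppress=True)
s=monitor.read_state(); print(s["t"],s["eef_pos"],s["ee_rot"],s["finger_gap"],s["wrist_force"])
p=read_camera("wrist"); save(p,"w1"); np.save("w1.npy",p,allow_pickle=True)
q=read_camera("side"); save(q,"s1")
for nm,v in dict(pivot=[.02,0,.08],tipup=[.02,0,.158],keeper=[.083,0,.08]).items(): print(nm,proj(p,B2W(v)),proj(q,B2W(v)))
for n in ["lever_tip","loop_bar","keeper","loop_pin"]:
    for s in spot_in(n,p)[:2]: w=world(p,s["position"]); print(n,s["confidence"],w,W2B(w),proj(p,w))
E
```

```text
3.4167 [0.42   0.0493 0.2901] [[-0.2196 -0.9756  0.0013]
 [-0.9756  0.2196 -0.0006]
 [ 0.0003 -0.0014 -1.    ]] 0.004400102573851492 [ 1.0895 -0.4158 -0.4184]
pivot [315.9277  50.1632] [300.2641 192.9597]
tipup [316.4938  38.0598] [299.4262 171.3474]
keeper [316.0977 -20.8418] [322.2519 194.0036]
lever_tip 0.61 [0.5371 0.0296 0.1611] [0.0178 0.0085 0.1611] [305.7311  40.4194]
loop_bar 0.87 [0.5195 0.0224 0.1724] [ 0.0023 -0.0024  0.1724] [319.7555  60.2553]
loop_bar 0.6 [0.536  0.0254 0.1562] [0.0177 0.0041 0.1562] [311.3758  41.5364]
keeper 0.69 [ 0.5954 -0.005   0.0218] [ 0.0824 -0.0125  0.0218] [326.9397  -3.6312]
keeper 0.64 [0.5338 0.0264 0.1575] [0.0154 0.0046 0.1575] [310.7432  44.4667]
loop_pin 0.82 [0.535  0.0263 0.1612] [0.0165 0.0048 0.1612] [310.4473  42.2433]
```

View pics/w1.png

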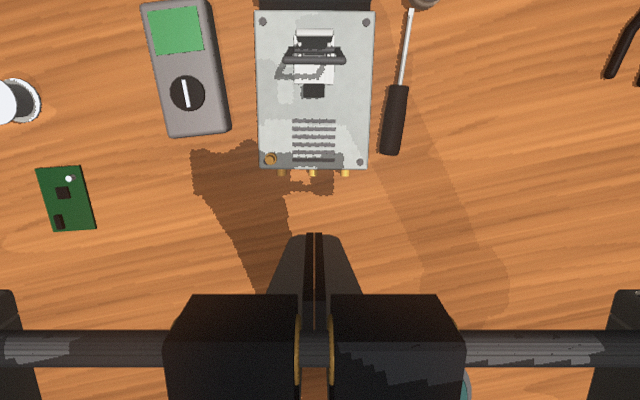

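Wrist view: box corners about (254,10), (375,12), (258,168) and (369,170). The crossbar runs from (283,60) to (345,60), and the lever's tip is at (315,33). I'll zoom in to refine.

```bash
python3 - <<'E'
from h import *
im=cv2.imread("pics/w1.png"); cv2.imwrite("pics/w1z.png",cv2.resize(im[0:180,220:420],(667,600),interpolation=cv2.INTER_CUBIC))
E
```

```text
(no output)
```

View pics/w1z.png

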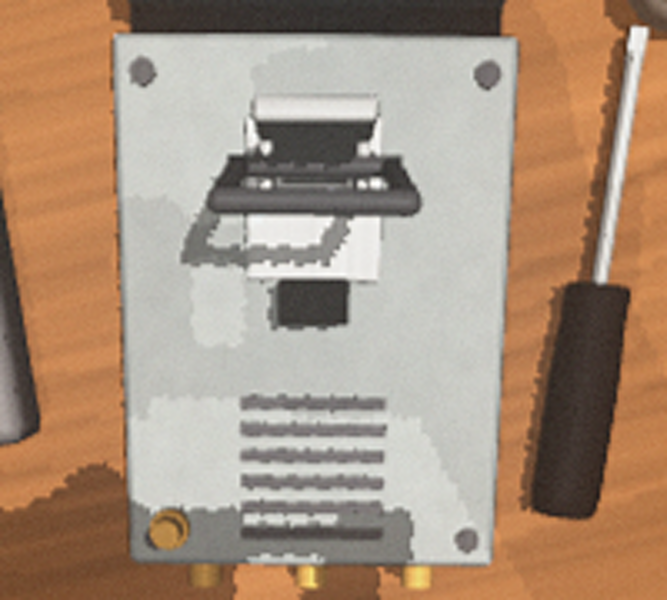

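```bash
python3 - <<'E'
from h import *
np.set_printoptions(precision=4,suppress=True)
p=np.load("w1.npy",allow_pickle=True).item()
C=[(254.8,10.5),(375.3,11.4),(259.3,167.9),(367.8,168.8)]
W=np.array([atz(p,u,.05) for u in C]);print(W)
M=np.array([[.062,.065],[.062,-.065],[-.11,.065],[-.11,-.065]])
a=np.mean(W[:,:2],0);b=M.mean(0)
num=0;den=0
for w,m in zip(W[:,:2]-a,M-b): num+=m[0]*w[1]-m[1]*w[0]; den+=m@w
th=np.arctan2(num,den); c,s=np.cos(th),np.sin(th); Rm=np.array([[c,-s],[s,c]])
o=a-Rm@b; print("yaw",np.degrees(th),"O",o, "res",(W[:,:2]-(M@Rm.T+o)))
import h; h.YAW=np.degrees(th); h.O=np.array([*o,0])
for nm,u in dict(tip=(314.8,32.1),bar=(314.8,60)).items():
    oo,d=ray(p,u); ob=W2B(oo); db=bx().T@d
    k=-ob[1]/db[1] if abs(db[1])>.01 else None
    print(nm,[W2B(atz(p,u,z)).round(4).tolist() for z in (.15,.158,.165,.17)])
    # intersect circle
    for L in ([0.078] if nm=="tip" else [0.074]):
        for lev in np.linspace(1.2,1.9,8) if nm=="bar" else [0]:
            cx,cz=(0.02,0.08) if nm=="tip" else (0.02-.018*np.cos(lev),.08+.018*np.sin(lev))
            A=db[0]**2+db[2]**2;Bq=2*(db[0]*(ob[0]-cx)+db[2]*(ob[2]-cz));Cq=(ob[0]-cx)**2+(ob[2]-cz)**2-L*L
            rt=np.roots([A,Bq,Cq]); x=ob+db*rt.min().real
            print(lev,rt.imag.any(), x, "ang", np.arctan2(x[2]-cz,-(x[0]-cx)) if nm=="tip" else -np.arctan2(x[2]-cz,x[0]-cx))
q=read_camera("side")
np.save("s1.npy",q,allow_pickle=True)
im=cv2.imread("pics/s1.png"); cv2.imwrite("pics/s1z.png",cv2.resize(im[140:240,240:360],(720,600),interpolation=cv2.INTER_CUBIC))
for nm,v in dict(piv=[.02,0,.08],tip=[.02,0,.158],k=[.083,0,.08],bar=[0,0,.168]).items(): print(nm,(proj(q,B2W(v))-[240,140])*6)
E
```

```text
[[ 0.5926  0.0744  0.05  ]
 [ 0.564  -0.0493  0.05  ]
 [ 0.4286  0.1138  0.05  ]
 [ 0.3993 -0.0117  0.05  ]]
yaw -13.155813820472888 O [0.5195 0.0263] res [[-0.0021 -0.0011]
 [-0.0011  0.0017]
 [ 0.0014 -0.0009]
 [ 0.0017  0.0002]]
tip [[0.0242, 0.0001, 0.15], [0.0229, 0.0001, 0.158], [0.0218, 0.0002, 0.165], [0.021, 0.0002, 0.17]]
0 False [0.0229 0.0001 0.1579] ang 1.6079511770132358
bar [[0.003, -0.0001, 0.15], [0.0023, -0.0, 0.158], [0.0017, -0.0, 0.165], [0.0012, -0.0, 0.17]]
1.2 False [ 0.0013 -0.      0.1698] ang -1.736760634160517
1.3 False [ 0.0012 -0.      0.17  ] ang -1.7605208481725745
1.4 False [ 0.0012 -0.      0.1701] ang -1.7847793476572869
1.5 False [ 0.0012 -0.      0.1699] ang -1.8093110414836138
1.5999999999999999 False [ 0.0013 -0.      0.1694] ang -1.833887033142517
1.7 False [ 0.0013 -0.      0.1688] ang -1.8582756039911974
1.7999999999999998 False [ 0.0014 -0.      0.168 ] ang -1.8822432638896331
1.9 False [ 0.0015 -0.      0.1669] ang -1.90555595769947
piv [364.8548 316.2498]
tip [359.9486 186.5966]
k [496.634  323.1851]
bar [315.9285 167.1625]
```

View pics/s1z.png

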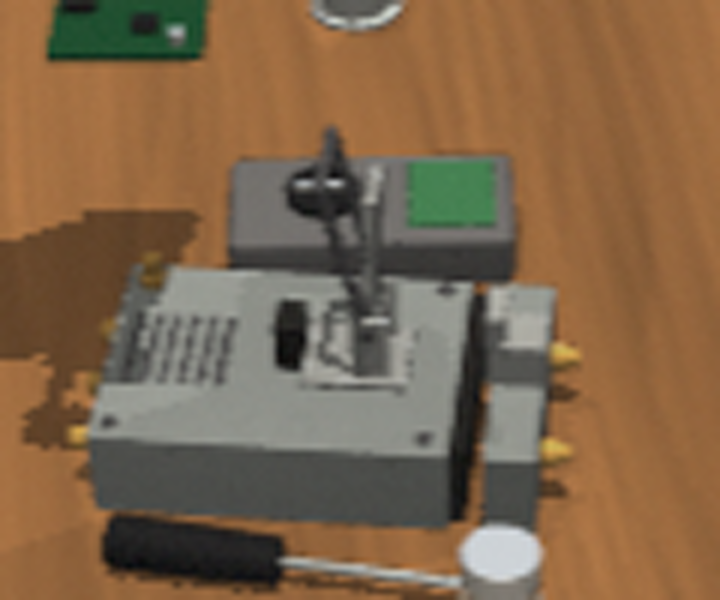

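```bash
sed -i 's/^YAW=.*/YAW=-13.0/; s/^O=.*/O=np.array([0.5192,0.0261,0.0])/' h.py; python3 - <<'E'
from h import *
s=monitor.read_state(); print(W2B(s["eef_pos"]))
plan(B2W([-.035,0,.165]))
plan(B2W([.038,0,.165]),cur=(B2W([-.035,0,.165]),Rdown()))
E
```

```text
[-0.10143713 -0.00284433  0.28938249]
lin [[-0.03, -0.66, 1.24], [-0.03, -0.66, 1.24], [-0.03, -0.66, 1.24], [-0.03, -0.66, 1.24], [-0.03, -0.66, 1.24], [-0.03, -0.66, 1.24], [-0.03, -0.66, 1.24], [-0.03, -0.66, 1.24], [-0.03, -0.66, 1.24], [-0.03, -0.66, 1.24]]
dr [0.0, -0.0001, 0.0003]
lin [[0.0, -0.73, 0.0], [0.0, -0.73, 0.0], [0.0, -0.73, 0.0], [0.0, -0.73, 0.0], [0.0, -0.73, 0.0], [0.0, -0.73, 0.0], [0.0, -0.73, 0.0], [0.0, -0.73, 0.0], [0.0, -0.73, 0.0], [0.0, -0.73, 0.0]]
dr [0.0, 0.0, 0.0]
```

Call:
{"api": "arm_command", "payload": {"gripper": [0, 0, 0, 0, 0, 0, 0, 0, 0, 0], "linear": [[-0.03, -0.66, 1.38], [-0.03, -0.66, 1.38], [-0.03, -0.66, 1.38], [-0.03, -0.66, 1.38], [-0.03, -0.66, 1.38], [-0.03, -0.66, 1.38], [-0.03, -0.66, 1.38], [-0.03, -0.66, 1.38], [-0.03, -0.66, 1.38], [0, -0.66, 0]], "dr": [[0, 0, 0], [0, 0, 0], [0, 0, 0], [0, 0, 0], [0, 0, 0], [0, 0, 0], [0, 0, 0], [0, 0, 0], [0, 0, 0], [0, 0, 0]]}}

```text
t: 4.6
eef_pos: [0.4834, 0.0338, 0.1629]
ee_rot: [[-0.222, -0.975, -0.005], [-0.975, 0.222, -0.001], [0.002, 0.005, -1.0]]
wrist_force: [-0.2, 0.1, -0.1]
finger_gap: 0.007
```

```bash
python3 - <<'E'
from h import *
np.set_printoptions(precision=4,suppress=True)
s=monitor.read_state(); print(s["t"],W2B(s["eef_pos"]),s["wrist_force"])
p=read_camera("wrist"); save(p,"w2"); np.save("w2.npy",p,allow_pickle=True)
for nm,v in dict(piv=[.02,0,.08],tip=[.02,0,.158],k=[.083,0,.08],bar=[0.001,0,.17]).items(): print(nm,proj(p,B2W(v)))
E
```

```text
4.6 [-0.0367 -0.0005  0.1629] [-0.2214  0.0987 -0.0599]
piv [313.3854 124.7975]
tip [313.4247 138.5939]
k [313.7245  27.0997]
bar [313.2916 181.8508]
```

View pics/w2.png

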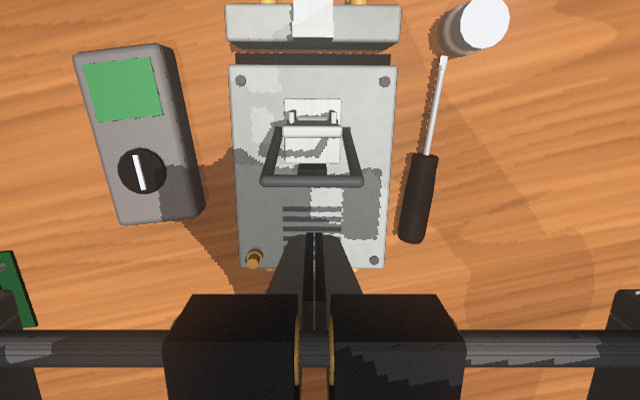

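The crossbar is at (312,181) and the lever's tip at (312,131), both close to my model. Now I'll push the bar.

Call:
{"api": "arm_command", "payload": {"gripper": [0, 0, 0, 0, 0, 0, 0, 0, 0, 0], "linear": [[0, -0.7, -0.2], [0, -0.8, 0], [0, -0.8, 0], [0, -0.8, 0], [0, -0.8, 0], [0, -0.8, 0], [0, -0.8, 0], [0, -0.8, 0], [0, -0.8, 0], [0, -0.8, 0]], "dr": [[0, 0, 0], [0, 0, 0], [0, 0, 0], [0, 0, 0], [0, 0, 0], [0, 0, 0], [0, 0, 0], [0, 0, 0], [0, 0, 0], [0, 0, 0]]}}

```text
t: 5.48
eef_pos: [0.5628, 0.0182, 0.1673]
ee_rot: [[-0.219, -0.976, -0.0], [-0.976, 0.219, 0.0], [0.0, 0.0, -1.0]]
wrist_force: [-0.4, 0.3, -1.3]
finger_gap: 0.003
```

```bash
python3 - <<'E'
from h import *
np.set_printoptions(precision=4,suppress=True)
s=monitor.read_state(); print(s["t"],W2B(s["eef_pos"]),s["wrist_force"])
p=read_camera("wrist"); save(p,"w3"); np.save("w3.npy",p,allow_pickle=True)
q=read_camera("side"); save(q,"s3")
for nm,v in dict(piv=[.02,0,.08],tip=[.02,0,.158],k=[.083,0,.08],bar=[0.053,0,.164]).items(): print(nm,proj(p,B2W(v)))
im=cv2.imread("pics/s3.png"); cv2.imwrite("pics/s3z.png",cv2.resize(im[140:240,240:360],(720,600),interpolation=cv2.INTER_CUBIC))
E
```

```text
5.4833 [0.0442 0.0021 0.1673] [-0.3546  0.3234 -1.3189]
piv [316.5421 229.8119]
tip [317.5224 280.2968]
k [317.2739 149.6424]
bar [318.2156 230.2242]
```

View pics/w3.png

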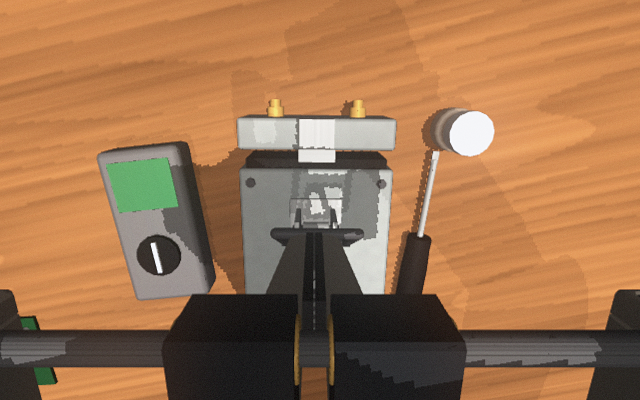

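View pics/s3z.png

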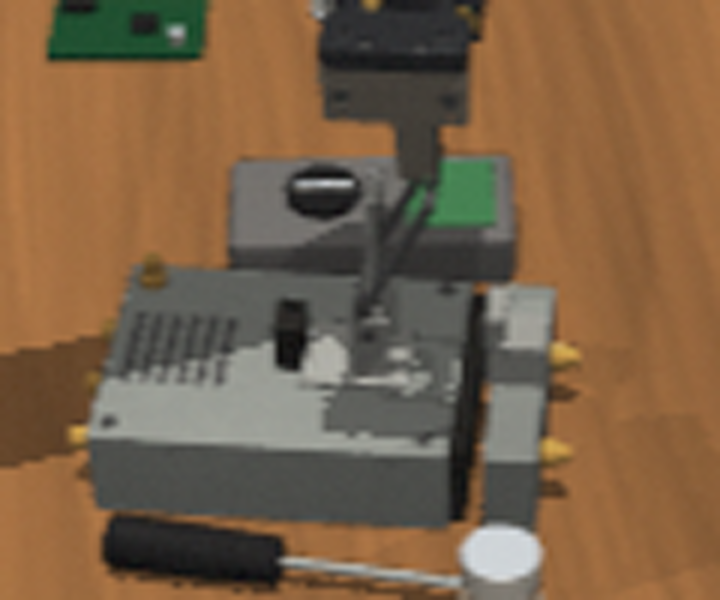

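The loop now leans about 28° towards the keeper, with its bar at the fingertips at (317,233). Pushing on and down.

Call:
{"api": "arm_command", "payload": {"gripper": [0, 0, 0, 0, 0, 0, 0, 0, 0, 0], "linear": [[0.2, -0.2, 0.5], [0, -0.3, 0.5], [0, -0.4, 0.4], [0, -0.4, 0.4], [0, -0.4, 0.4], [0, -0.4, 0.4], [0, -0.3, 0.4], [0, 0, 0], [0, 0, 0], [0, 0, 0]], "dr": [[0, 0, 0], [0, 0, 0], [0, 0, 0], [0, 0, 0], [0, 0, 0], [0, 0, 0], [0, 0, 0], [0, 0, 0], [0, 0, 0], [0, 0, 0]]}}

```text
t: 6.42
eef_pos: [0.5847, 0.0113, 0.1373]
ee_rot: [[-0.219, -0.976, -0.0], [-0.976, 0.219, 0.0], [0.0, 0.0, -1.0]]
wrist_force: [0.2, -0.7, 0.4]
finger_gap: 0.001
```

```bash
python3 - <<'E'
from h import *
np.set_printoptions(precision=4,suppress=True)
s=monitor.read_state(); print(s["t"],W2B(s["eef_pos"]),s["wrist_force"])
p=read_camera("wrist"); save(p,"w4"); np.save("w4.npy",p,allow_pickle=True)
q=read_camera("side"); save(q,"s4")
for nm,v in dict(piv=[.02,0,.08],tip=[.02,0,.158],k=[.083,0,.08],bar=[0.092,0,.076]).items(): print(nm,proj(p,B2W(v)),(proj(q,B2W(v))-[240,140])*6)
im=cv2.imread("pics/s4.png"); cv2.imwrite("pics/s4z.png",cv2.resize(im[140:240,240:360],(720,600),interpolation=cv2.INTER_CUBIC))
E
```

```text
6.4167 [0.0672 0.0003 0.1373] [ 0.1983 -0.7258  0.4185]
piv [314.0437 274.9653] [364.2892 316.5476]
tip [314.1022 350.7954] [359.3619 186.8903]
k [314.671  190.5658] [496.1106 323.2521]
bar [314.7544 176.121 ] [514.9821 330.627 ]
```

View pics/w4.png

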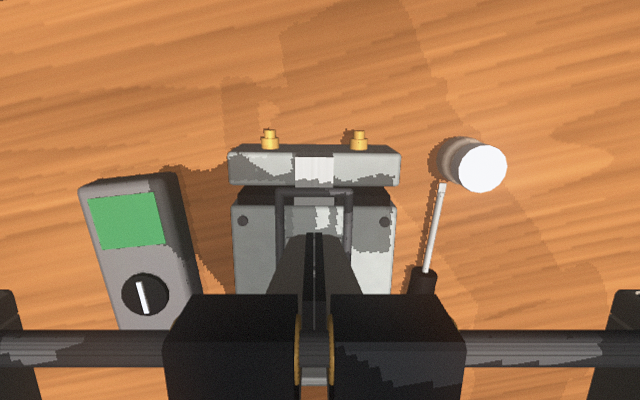

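View pics/s4z.png

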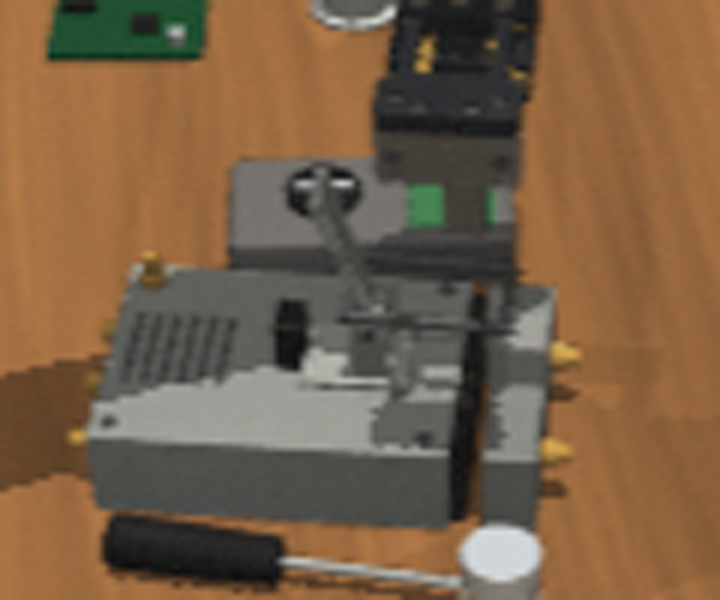

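```bash
python3 - <<'E'
import cv2
im=cv2.imread("pics/w4.png"); cv2.imwrite("pics/w4z.png",cv2.resize(im[130:260,220:410],(800,547),interpolation=cv2.INTER_CUBIC))
im=cv2.imread("pics/w3.png"); cv2.imwrite("pics/w3z.png",cv2.resize(im[100:230,220:410],(800,547),interpolation=cv2.INTER_CUBIC))
E
```

```text
(no output)
```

View pics/w4z.png

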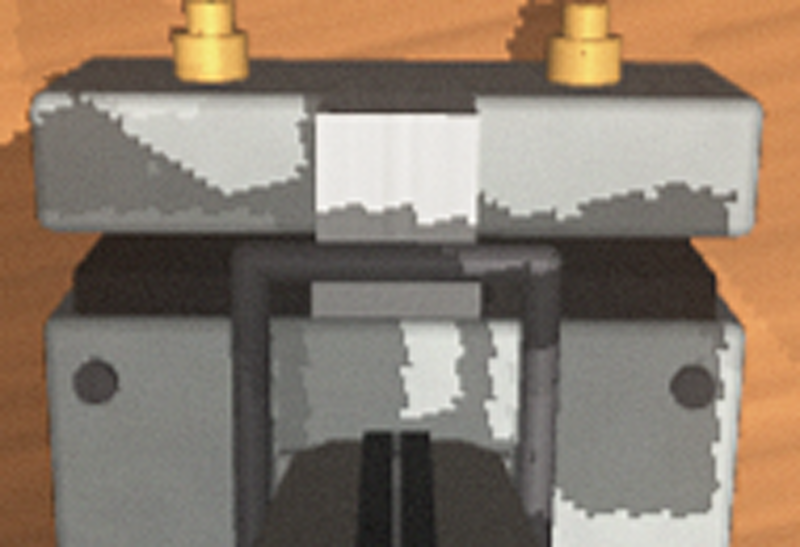

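View pics/w3z.png

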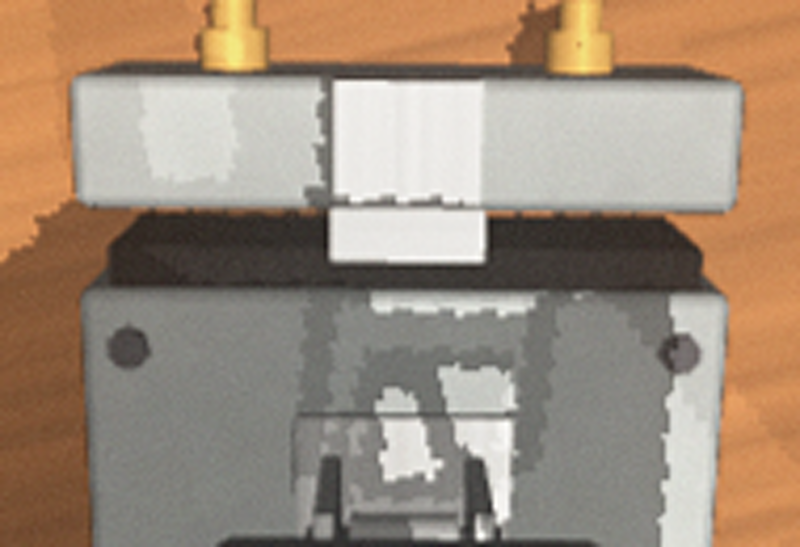

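```bash
python3 - <<'E'
from h import *
np.set_printoptions(precision=1,suppress=True)
p=np.load("w4.npy",allow_pickle=True).item(); q=read_camera("side")
S=lambda v:(proj(q,B2W(v))-[240,140])*6
Wz=lambda v:(proj(p,B2W(v))-[220,130])*4.21
for L in np.arange(.8,1.5,.1):
    print(round(L,1),"tip S",S([.02-.078*np.cos(L),0,.08+.078*np.sin(L)]))
for x,z in [(.083,.076),(.088,.076),(.083,.093),(.087,.093),(.092,.076),(.08,.093)]:
    print(x,z,"W bar",Wz([x,0,z]),"S nearend",S([x,-.022,z]),"S far",S([x,.022,z]))
for nm,v in dict(tabtopnear=[.075,0,.09],liptop=[.084,0,.09],footend=[.104,0,.073],footcorner=[.104,.013,.073]).items(): print(nm,Wz(v),S(v))
im=cv2.imread("pics/s4.png"); cv2.imwrite("pics/s4y.png",cv2.resize(im[175:215,280:345],(800,492),interpolation=cv2.INTER_CUBIC))
E
```

```text
0.8 tip S [244.8 218.8]
0.9 tip S [256.7 210.7]
1.0 tip S [269.8 203.7]
1.1 tip S [283.9 197.8]
1.2 tip S [298.9 193.1]
1.3 tip S [314.6 189.6]
1.4 tip S [330.8 187.5]
0.083 0.076 W bar [398.5 248.5] S nearend [492.4 359.9] S far [499.8 300.1]
0.088 0.076 W bar [398.7 218.5] S nearend [503.  360.4] S far [510.1 300.6]
0.083 0.093 W bar [398.7 277.6] S nearend [492.3 332.4] S far [499.8 272.8]
0.087 0.093 W bar [398.9 252. ] S nearend [500.9 332.8] S far [508.1 273.2]
0.092 0.076 W bar [398.9 194.2] S nearend [511.5 360.9] S far [518.4 301.1]
0.08 0.093 W bar [398.6 296.7] S nearend [485.9 332.1] S far [493.5 272.5]
tabtopnear [398.3 322.1] [479.2 306.3]
liptop [398.7 265.9] [498.2 307.2]
footend [399.4 116.6] [540.1 336.7]
footcorner [318.  116.1] [542.  319.1]
```

View pics/s4y.png

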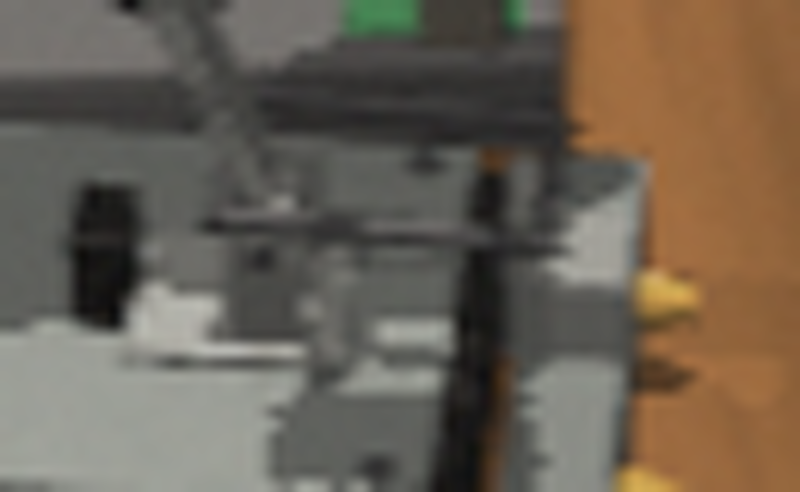

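The loop fell, but the lever went back to about 1.35 rad on the way. The bar is at (314,192) in the wrist view and lies on top of the lip instead of behind it. Next I'll go round behind the lever and push it forward so the bar drops off the lip.

Call:
{"api": "arm_command", "payload": {"gripper": [0, 0, 0, 0, 0, 0, 0, 0, 0, 0], "linear": [[0, 0, -1.7], [0, 0, -1.7], [0, 0, -1.7], [0, 0, -1.7], [0, 1.8, 0], [0, 1.8, 0], [0, 1.8, 0], [0, 1.8, 0], [0, 1.8, 0], [0, 1.8, 0]], "dr": [[0, 0, 0], [0, 0, 0], [0, 0, 0], [0, 0, 0], [0, 0, 0], [0, 0, 0], [0, 0, 0], [0, 0, 0], [0, 0, 0], [0, 0, 0]]}}

```text
t: 7.4
eef_pos: [0.4787, 0.0351, 0.2056]
ee_rot: [[-0.219, -0.976, 0.001], [-0.976, 0.219, -0.0], [0.0, -0.001, -1.0]]
wrist_force: [0.7, -0.8, -0.0]
finger_gap: 0.006
```

```bash
python3 - <<'E'
from h import *
np.set_printoptions(precision=4,suppress=True)
s=monitor.read_state(); print(s["t"],W2B(s["eef_pos"]),s["wrist_force"])
p=read_camera("wrist"); save(p,"w5"); np.save("w5.npy",p,allow_pickle=True)
for L in (1.0,1.2,1.3,1.4,1.5): print(L,proj(p,B2W([.02-.078*np.cos(L),0,.08+.078*np.sin(L)])))
for nm,v in dict(k=[.083,0,.08],bar=[.087,0,.093],tabnear=[.075,0,.09]).items(): print(nm,proj(p,B2W(v)))
E
```

```text
7.4 [-0.0415 -0.0004  0.2056] [ 0.7127 -0.8334 -0.0425]
1.0 [313.6576 184.4605]
1.2 [313.7872 166.2537]
1.3 [313.8614 155.4855]
1.4 [313.9405 143.78  ]
1.5 [314.0232 131.3193]
k [314.5621  31.28  ]
bar [314.6347  22.2315]
tabnear [314.5131  40.6096]
```

View pics/w5.png

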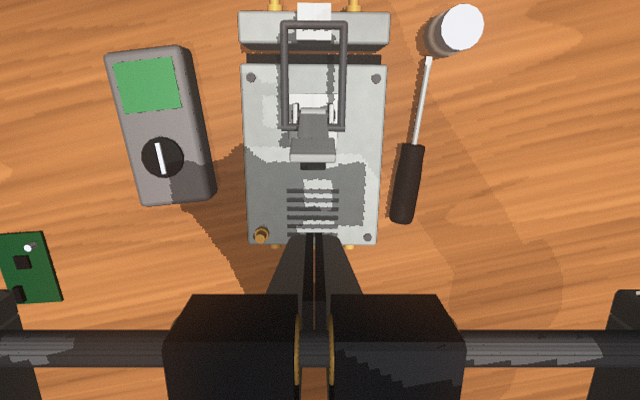

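The lever's tip is at about (313,155), so L≈1.3. The bar is at (314,23), on the lip.

Call:
{"api": "arm_command", "payload": {"gripper": [0, 0, 0, 0, 0, 0, 0, 0, 0, 0], "linear": [[0, 0, 1.3], [0, 0, 1.3], [0, 0, 1.3], [0, 0, 1.3], [0, 0, 1.3], [0, -0.7, 0], [0, -0.7, 0], [0, -0.5, 0], [0, -0.4, 0], [0, -0.4, 0]], "dr": [[0, 0, 0], [0, 0, 0], [0, 0, 0], [0, 0, 0], [0, 0, 0], [0, 0, 0], [0, 0, 0], [0, 0, 0], [0, 0, 0], [0, 0, 0]]}}

```text
t: 8.28
eef_pos: [0.5069, 0.0289, 0.1411]
ee_rot: [[-0.22, -0.976, 0.001], [-0.976, 0.22, 0.0], [-0.0, -0.001, -1.0]]
wrist_force: [-1.9, -0.0, 1.2]
finger_gap: 0.005
```

Call:
{"api": "arm_command", "payload": {"gripper": [0, 0, 0, 0, 0, 0, 0, 0, 0, 0], "linear": [[0, -0.3, 0], [0, -0.3, 0], [0, -0.3, 0], [0, -0.3, 0], [0, -0.3, 0], [0, -0.3, 0], [0, -0.3, 0], [0, -0.3, 0], [0, 0, 0], [0, 0, 0]], "dr": [[0, 0, 0], [0, 0, 0], [0, 0, 0], [0, 0, 0], [0, 0, 0], [0, 0, 0], [0, 0, 0], [0, 0, 0], [0, 0, 0], [0, 0, 0]]}}

```text
t: 9.12
eef_pos: [0.5296, 0.0236, 0.1403]
ee_rot: [[-0.22, -0.976, 0.0], [-0.976, 0.22, 0.0], [-0.0, -0.0, -1.0]]
wrist_force: [-0.8, 0.3, 0.3]
finger_gap: 0.003
```

```bash
cat > look.py <<'E'
from h import *
import sys
k=sys.argv[1]
np.set_printoptions(precision=4,suppress=True)
s=monitor.read_state(); print(s["t"],W2B(s["eef_pos"]),s["wrist_force"])
p=read_camera("wrist"); save(p,"w"+k); np.save(f"w{k}.npy",p,allow_pickle=True)
q=read_camera("side"); save(q,"s"+k)
for L in (0,.5,1.2,1.4,1.6): v=B2W([.02-.078*np.cos(L),0,.08+.078*np.sin(L)]);print("tip",L,proj(p,v).round(),((proj(q,v)-[280,150])*9).round())
for nm,v in dict(k=[.083,0,.08],barlip=[.087,0,.093],barfoot=[.092,0,.076],bar0=[.083,0,.076],tabnear=[.075,0,.09],footend=[.104,0,.073]).items(): print(nm,proj(p,B2W(v)).round(),((proj(q,B2W(v))-[280,150])*9).round())
cv2.imwrite(f"pics/s{k}z.png",cv2.resize(cv2.imread(f"pics/s{k}.png")[150:215,265:350],(765,585),interpolation=cv2.INTER_CUBIC))
E
sed -i 's/\[280,150\]/[265,150]/g' look.py
python3 look.py 6
```

```text
9.1167 [ 0.0107 -0.0001  0.1403] [-0.7993  0.3185  0.2972]
tip 0 [313. 299.] [ 78. 372.]
tip 0.5 [313. 319.] [101. 283.]
tip 1.2 [314. 293.] [223. 200.]
tip 1.4 [314. 270.] [271. 191.]
tip 1.6 [314. 241.] [321. 191.]
k [315. 103.] [519. 395.]
barlip [315.  97.] [532. 364.]
barfoot [315.  89.] [547. 406.]
bar0 [315. 103.] [519. 404.]
tabnear [315. 117.] [494. 369.]
footend [315.  69.] [585. 415.]
```

View pics/w6.png

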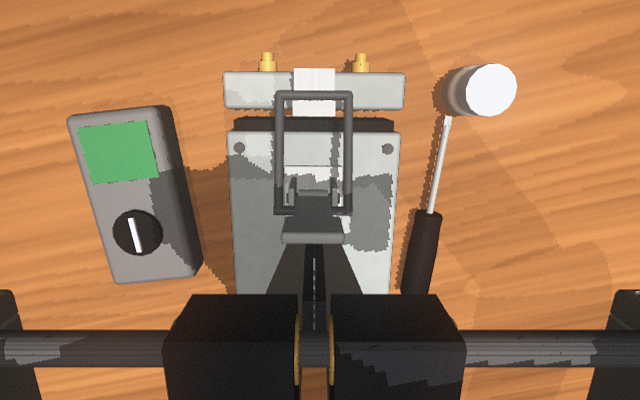

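View pics/s6z.png

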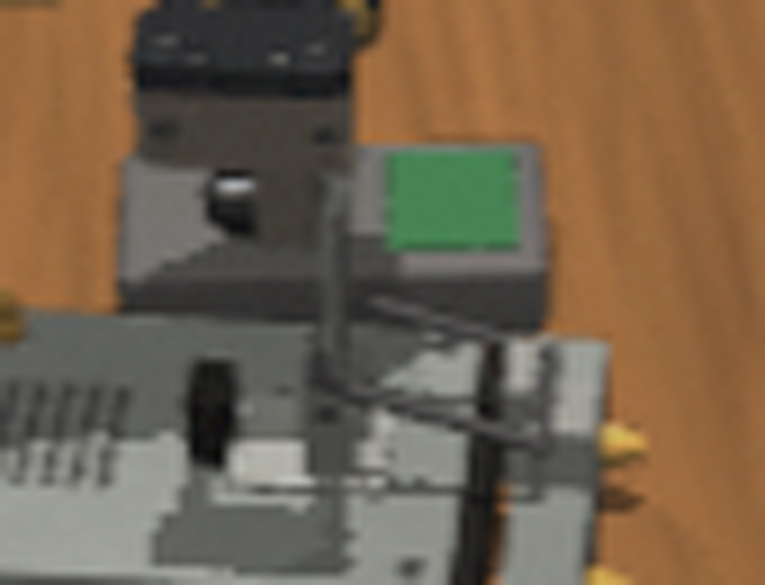

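The lever is upright again. In the wrist view the bar is at row 96 with the whole tab top visible at rows 100–117. In the side view the rods now slope down to (548,440). So the bar has dropped behind the keeper. Next I'll bring the fingers over to the front of the lever.

Call:
{"api": "arm_command", "payload": {"gripper": [0, 0, 0, 0, 0, 0, 0, 0, 0, 0], "linear": [[0, 0.5, 0], [0, 0, -1.7], [0, 0, -1.7], [0, 0, -1.7], [0, -1.2, 0], [0, -2.2, 0], [0, -1.2, 0], [0, 0, 1.6], [0, 0, 1.6], [0, 0, 1.4]], "dr": [[0, 0, 0], [0, 0, 0], [0, 0, 0], [0, 0, 0], [0, 0, 0], [0, 0, 0], [0, 0, 0], [0, 0, 0], [0, 0, 0], [0, 0, 0]]}}

```text
t: 10.05
eef_pos: [0.569, 0.0147, 0.1446]
ee_rot: [[-0.22, -0.976, -0.0], [-0.976, 0.22, -0.0], [0.0, 0.0, -1.0]]
wrist_force: [-0.5, 0.1, 0.3]
finger_gap: 0.007
```

```bash
python3 look.py 7
python3 - <<'E'
from h import *
rho=.066
s=monitor.read_state();c=W2B(s["eef_pos"]);prev=np.array([c[0],c[2]])
for L in np.linspace(1.5,0,17):
    t=np.array([.03-rho*np.cos(L)+.003*np.sin(L), .08+rho*np.sin(L)+.003*np.cos(L)])
    d=t-prev; print(round(L,2),t.round(4),"row",[0,round(-d[0]*100,2),round(-d[1]*100,2)]); prev=t
E
```

```text
10.05 [0.0511 0.0001 0.1446] [-0.5291  0.1182  0.2573]
tip 0 [313. 341.] [ 78. 372.]
tip 0.5 [313. 366.] [101. 283.]
tip 1.2 [314. 353.] [223. 200.]
tip 1.4 [314. 335.] [271. 191.]
tip 1.6 [314. 311.] [321. 191.]
k [314. 165.] [519. 395.]
barlip [315. 162.] [532. 364.]
barfoot [315. 151.] [547. 406.]
bar0 [314. 164.] [519. 404.]
tabnear [314. 180.] [494. 369.]
footend [315. 132.] [585. 415.]
1.5 [0.0283 0.146 ] row [0, np.float64(2.11), np.float64(-0.29)]
1.41 [0.0221 0.1456] row [0, np.float64(0.62), np.float64(0.04)]
1.31 [0.016  0.1446] row [0, np.float64(0.61), np.float64(0.1)]
1.22 [0.0101 0.143 ] row [0, np.float64(0.6), np.float64(0.16)]
1.12 [0.0042 0.1408] row [0, np.float64(0.58), np.float64(0.21)]
1.03 [-0.0013  0.1382] row [0, np.float64(0.56), np.float64(0.27)]
0.94 [-0.0066  0.135 ] row [0, np.float64(0.53), np.float64(0.32)]
0.84 [-0.0116  0.1313] row [0, np.float64(0.5), np.float64(0.37)]
0.75 [-0.0162  0.1272] row [0, np.float64(0.46), np.float64(0.41)]
0.66 [-0.0205  0.1226] row [0, np.float64(0.42), np.float64(0.45)]
0.56 [-0.0242  0.1177] row [0, np.float64(0.38), np.float64(0.49)]
0.47 [-0.0275  0.1125] row [0, np.float64(0.33), np.float64(0.52)]
0.38 [-0.0303  0.107 ] row [0, np.float64(0.28), np.float64(0.55)]
0.28 [-0.0326  0.1012] row [0, np.float64(0.23), np.float64(0.58)]
0.19 [-0.0343  0.0953] row [0, np.float64(0.17), np.float64(0.6)]
0.09 [-0.0354  0.0892] row [0, np.float64(0.11), np.float64(0.61)]
0.0 [-0.036  0.083] row [0, np.float64(0.06), np.float64(0.62)]
```

View pics/w7.png

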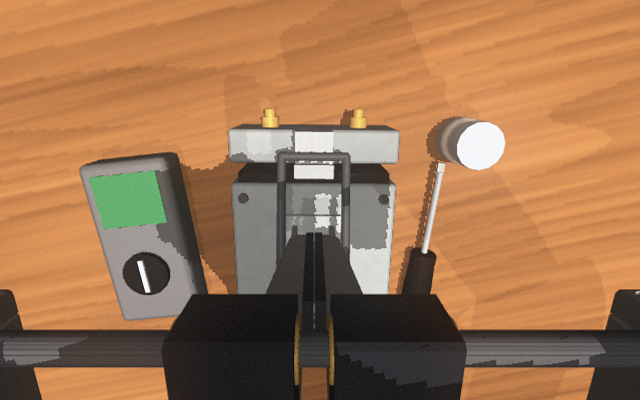

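View pics/s7z.png

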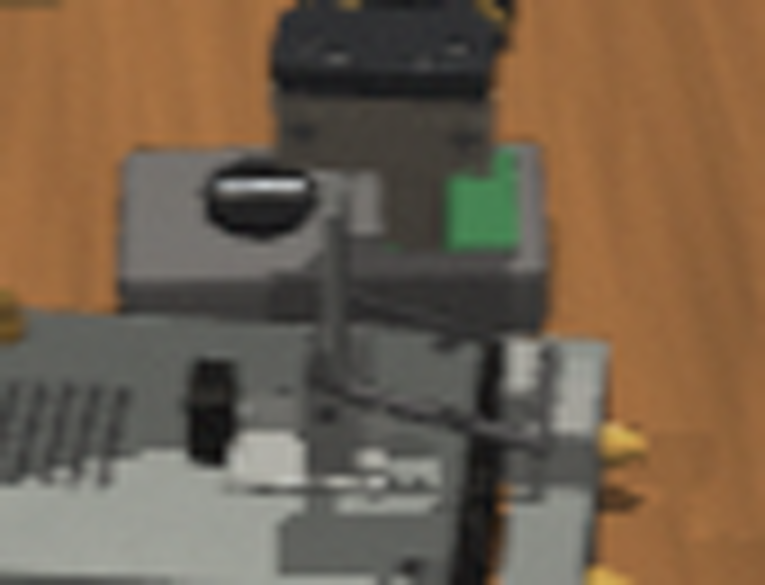

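Bar still behind the keeper, at (314,156). Now pressing the lever back along its arc.

Call:
{"api": "arm_command", "payload": {"gripper": [0, 0, 0, 0, 0, 0, 0, 0, 0, 0], "linear": [[0, 1.0, 0], [0, 1.0, 0], [0, 0.6, 0], [0, 0.6, 0.1], [0, 0.6, 0.1], [0, 0.6, 0.2], [0, 0.55, 0.25], [0, 0.55, 0.3], [0, 0.5, 0.35], [0, 0.45, 0.4]], "dr": [[0, 0, 0], [0, 0, 0], [0, 0, 0], [0, 0, 0], [0, 0, 0], [0, 0, 0], [0, 0, 0], [0, 0, 0], [0, 0, 0], [0, 0, 0]]}}

```text
t: 10.98
eef_pos: [0.5059, 0.0294, 0.1283]
ee_rot: [[-0.219, -0.976, 0.0], [-0.976, 0.219, 0.0], [-0.0, 0.0, -1.0]]
wrist_force: [0.7, 1.6, 3.0]
finger_gap: 0.003
```

```bash
python3 look.py 8
```

```text
10.9833 [-0.0137  0.0002  0.1283] [0.7218 1.6163 2.9595]
tip 0 [314. 278.] [ 78. 372.]
tip 0.5 [314. 295.] [101. 283.]
tip 1.2 [315. 260.] [223. 200.]
tip 1.4 [315. 232.] [271. 191.]
tip 1.6 [315. 199.] [321. 191.]
k [316.  60.] [519. 395.]
barlip [316.  50.] [532. 364.]
barfoot [316.  45.] [547. 406.]
bar0 [315.  61.] [519. 404.]
tabnear [315.  74.] [494. 369.]
footend [316.  23.] [585. 415.]
```

View pics/w8.png

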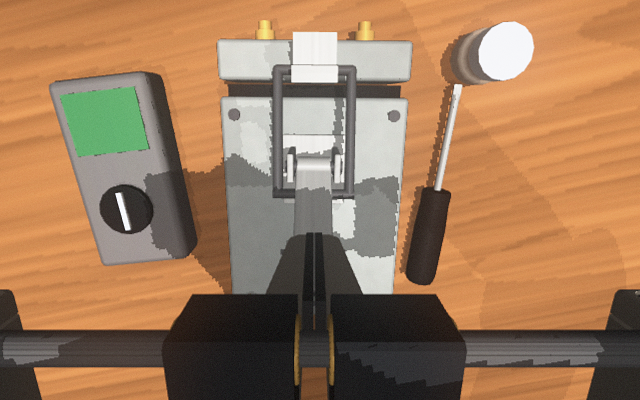

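View pics/s8z.png

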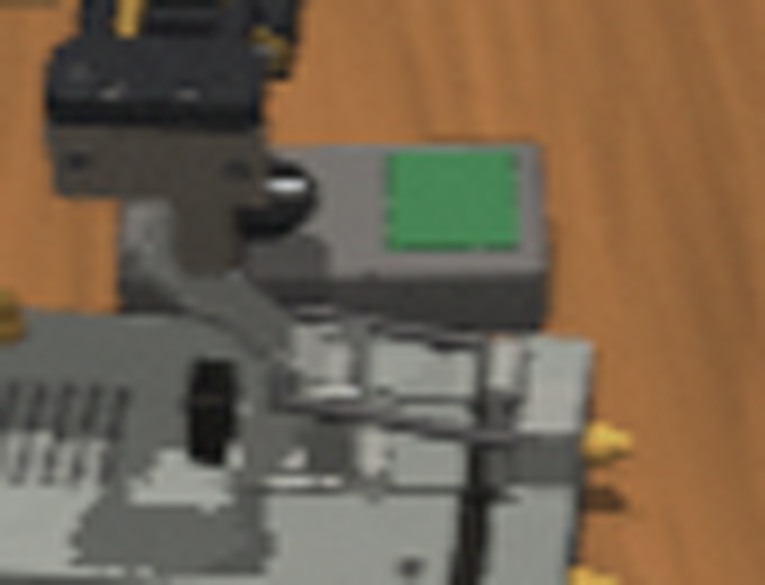

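The lip now covers the bar at (315,72), and the cover is moving in. Continuing down.

Call:
{"api": "arm_command", "payload": {"gripper": [0, 0, 0, 0, 0, 0, 0, 0, 0, 0], "linear": [[0, 0.45, 0.5], [0, 0.4, 0.5], [0, 0.35, 0.5], [0, 0.3, 0.55], [0, 0.25, 0.55], [0, 0.2, 0.6], [0, 0.1, 0.6], [0, 0.05, 0.6], [0, 0, 0.2], [0, 0, 0]], "dr": [[0, 0, 0], [0, 0, 0], [0, 0, 0], [0, 0, 0], [0, 0, 0], [0, 0, 0], [0, 0, 0], [0, 0, 0], [0, 0, 0], [0, 0, 0]]}}

```text
t: 11.92
eef_pos: [0.4851, 0.0333, 0.0832]
ee_rot: [[-0.219, -0.976, -0.002], [-0.976, 0.219, -0.002], [0.002, 0.002, -1.0]]
wrist_force: [-6.3, -0.6, 15.8]
finger_gap: 0.003
```

```bash
python3 look.py 9
```

```text
11.9167 [-0.0348 -0.0006  0.0832] [-6.2671 -0.5811 15.7622]
tip 0 [313. 284.] [ 78. 372.]
tip 0.5 [313. 309.] [101. 283.]
tip 1.2 [313. 264.] [223. 200.]
tip 1.4 [313. 224.] [271. 191.]
tip 1.6 [314. 172.] [321. 191.]
k [314.  -1.] [519. 395.]
barlip [314. -20.] [532. 364.]
barfoot [314. -21.] [547. 406.]
bar0 [314.   2.] [519. 404.]
tabnear [314.  15.] [494. 369.]
footend [315. -49.] [585. 415.]
```

View pics/s9z.png

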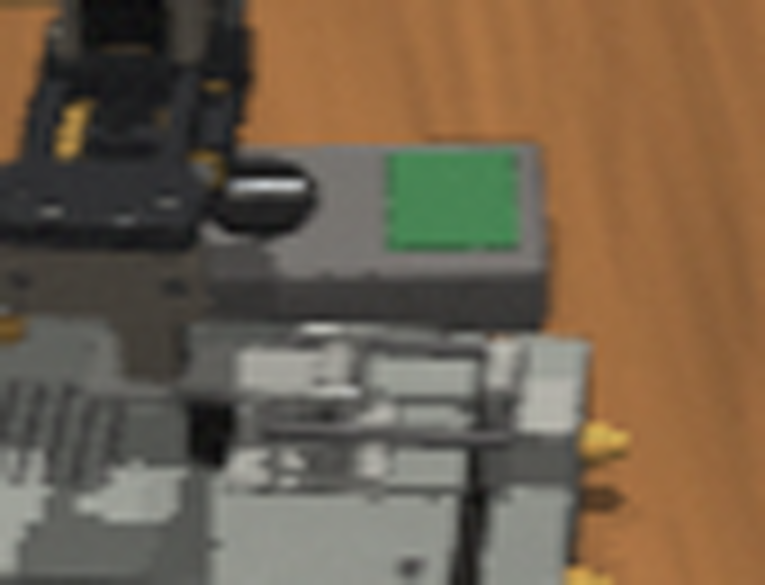

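The lever is on its stop: TCP z 0.083, 16 N on the tool. Retreating upward to check.

Call:
{"api": "arm_command", "payload": {"gripper": [0, 0, 0, 0, 0, 0, 0, 0, 0, 0], "linear": [[0, 0, 0.1], [0, 0, 0], [0, 0, 0], [0, 0, -0.5], [0, 0, -1], [0, 0, -2], [0, 0, -2.5], [0, 0, -2.5], [0, 0, -2.5], [0, 0, -2.5]], "dr": [[0, 0, 0], [0, 0, 0], [0, 0, 0], [0, 0, 0], [0, 0, 0], [0, 0, 0], [0, 0, 0], [0, 0, 0], [0, 0, 0], [0, 0, 0]]}}

```text
t: 12.85
eef_pos: [0.4856, 0.0334, 0.2175]
ee_rot: [[-0.219, -0.976, -0.001], [-0.976, 0.219, 0.0], [0.0, 0.001, -1.0]]
wrist_force: [0.5, 0.4, -0.4]
finger_gap: 0.005
```

```bash
python3 look.py 10
```

```text
12.85 [-0.0344 -0.0004  0.2175] [ 0.5421  0.4137 -0.3952]
tip 0 [313. 209.] [ 78. 372.]
tip 0.5 [313. 212.] [101. 283.]
tip 1.2 [314. 173.] [223. 200.]
tip 1.4 [314. 152.] [271. 191.]
tip 1.6 [314. 128.] [321. 191.]
k [314.  43.] [519. 395.]
barlip [315.  35.] [532. 364.]
barfoot [315.  32.] [547. 406.]
bar0 [314.  44.] [519. 404.]
tabnear [314.  52.] [494. 369.]
footend [315.  16.] [585. 415.]
```

View pics/w10.png

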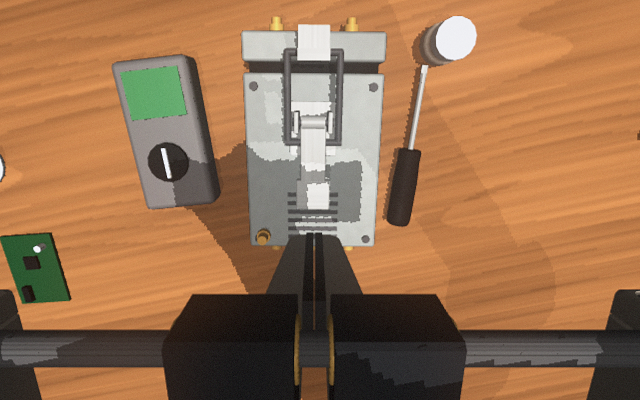

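View pics/s10z.png

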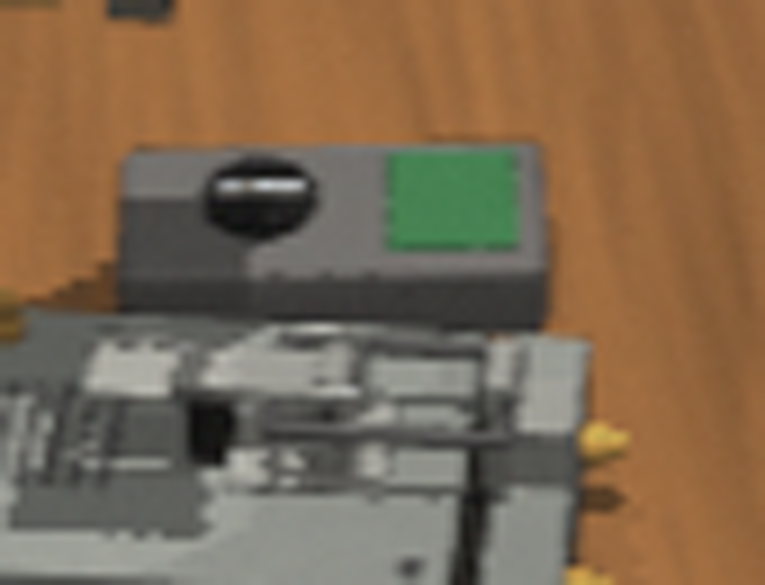

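```bash
python3 -c "
from h import *
print(workorder.hand_in())"
```

```text
the job is handed in; nothing more can be done
None
```

The draw latch is closed and I handed the job in at about 13 s, well inside the 48 s limit.

- **What I did:** With closed fingers I pushed the loop over towards the keeper, and it fell. The first time, the lever swung back to about 1.3 rad and the bar landed on top of the lip. I pushed the lever upright again from behind, and the bar dropped behind the tab. Then I pressed the lever back and down its arc onto its stop.
- **Hooked before pressing:** With the lever upright, the pictures showed the bar behind the keeper and the whole tab top clear of it.
- **Lever flat:** The fingers bottomed out at z ≈ 0.083 m with about 16 N on the tool. After backing away, the lever tip appeared at row 208 in the wrist view, against 209 predicted for fully closed.
- **Cover drawn in:** The side view showed the cover edge had moved in by roughly 5–6 mm, read coarsely from pixels. That is close to the 5 mm limit. The lever staying on its stop suggests about 7 mm, but I did not measure it more precisely.
- **Clear of everything:** The fingers are about 13 cm above the latch, and the tool force reads near zero. The meter, screwdriver, jar, adapter and board looked untouched in the last wrist picture. I did not recheck the pliers and spool up close, but the arm stayed well clear of them.

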